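# Flip the hinged board frame to show the solder side

### The arm

A 6-joint arm with a two-finger parallel gripper is mounted at the origin on the work surface. World frame = base frame: x ahead of the robot, y to its left, z up, the work surface at z = 0. Lengths are in mm, angles in rad, forces in N, time in s.
With the tool pointing down it reaches from about 300 to 775 mm from the base axis. Payload 14.6 kg.
Tool frame: the origin (TCP) lies at the very end of the fingers, on their centre line; the grasp point (between the pads) lies 19 mm behind it; z points along the fingers, y is the line along which they close (so a half turn about z gives the same grasp; the last joint's range is limited). The gripper opens to 85 mm and grips with 20 to 120 N. Pads are 22 mm wide; open, the fingers measure 114 mm over their backs; the gripper's body (76 mm by 85 mm) begins 54 mm behind the grasp point. The pads swing forward as they close: fully open they stand 13 mm farther back than shut.
Start: joints at [-1.239, 0.3, 1.521, -0, 1.321, -0.067], TCP at [213.564, -506.833, 231.281] pointing down, gripper open.
Joint ranges: [-3.03, 3.03], [-0.79, 2.21], [0.23, 2.52], [-1.04, 4.18], [0, 3.07], [-2.55, 2.55]. Speed limits (rad/s): [2.22, 2.22, 2.57, 3.14, 3.14, 3.14].

### API

Orientations are given as a unit quaternion [x, y, z, w].
In Python, from station import arm gives the robot as it stands.
- The arm moves only by the tool move_arm, never from a script. Its argument "increments" is a list of rows, each a list of 5 numbers: the opening, from -1 (shut) to 1 (fully open), then the shift along the tool's x, y, z in mm, then the turn about the tool's z in rad. In form: [[jaw, dx, dy, dz, yaw], ...]. A call has exactly 5 rows; each row shifts and turns the commanded pose from where the row before left it, along the tool's axes as they then stand; what a row does not reach is not made up. A row lasts 1/12 s, in which the tool goes at most 41.7 mm and 7.16 degrees, less where a joint would pass 70% of its speed; a pose out of reach is approached as far as the arm can. A call is refused whole if a number of a shift passes 41.7 or a number of a turn 0.125, either way. A call with a gripper value outside its range is refused whole. The fingers move at their own pace and stop on an object; the grip force is fixed at half the most. Time passes only in rows, so rows that do not move let the fingers close, or fill a call up. It gives the time, the measured TCP pose, the force, the opening and the grip force at its end, in the units of the state.
- arm.get_state(): the state, without advancing time (a new reading comes with each control period).
- arm.read_camera(name): name is "scene" or "top"; returns a dict with "color" (400x640x3 uint8, red, green, blue), "fx", "fy", "cx", "cy" (pixels), "R" (3x3) and "t" (3): a world point X has camera coordinates R X + t. Camera axes: x right, y down, z forward; pixel columns grow to the right and rows downward; lengths in mm; the calibration is good to about 2 mm. A picture is of the moment at which its call begins. There is no depth.
- arm.sign_off(): hands the job in; it is judged then, once.
Trained networks look in a picture, given as the dict that the camera call returned (one of the last four; its "shot" number tells which), for a name from the list of things; names that differ only in an ending like _2 or _b are one class to them, and where a whole thing is asked for, a point or a joint stands for the part that bears it (a point fixed in the world has none). Each returns a list of dicts, best first, with "confidence" (0 to 1); they miss things now and then, are a little off and sometimes report something else, mostly with a low value. They report only what shows in the picture. A call takes as long as a camera call.
- arm.boxes_of(picture, thing): "box" ([left, top, width, height] in pixels, round what is visible of it).
- arm.silhouettes(picture, thing): "pixels" (400x640 bool, what is visible of it) and "box" ([left, top, width, height] in pixels, round what is visible of it).
The state is a dict: "clock": time; "qpos": joint angles; "dq": joint speeds; "joint_torque": joint torques, N m; "position": TCP position; "tool_rot": TCP orientation; "ft_force": force on the tool from outside, world axes, zero at the start; "ft_torque": the same for the moment, N m; "gripper_width": finger opening in mm; "finger_force": force on a finger pad.
Only numpy, scipy, OpenCV 4.12 (cv2) and the standard library are available. Lean on these libraries where they do the work, as an engineer would, in place of code of your own. Each camera call takes 0.05 s, during which the arm holds its last target. There are 200 camera calls.

### The job

The circuit board sits in a hinged grey frame on the black turntable, standing a little ajar on the robot's right of the spine. Push the frame up by its free edge and over its spine, then press it down gently until it lies fully flat on the other (left) side, solder side up. Only push and press it with the fingertips, without pinching it or letting it slam, and leave the things lying around it where they are.

Things in the scene. Friction and masses are not known exactly. Their poses are not given: they have to be found in the camera images.
- spine (a point): Middle of the spine (hinge line) of the board holder, on the axis, 60 mm above the table. x is level and points from the side where the frame starts (the robot's right) to the side where it must end (left); y lies along the spine; z is up. Two spine posts 8 mm thick stand at y = -70 and +70 mm, top 66 mm above the table.
- turntable: Black plastic turntable, braked, cannot move: disc 200 mm across, top 24 mm above the table. Origin on the table under the spine's middle, axes as the spine's. Four rest pins 10 mm across stand on it at x = -66 and +66, y = -52 and +52 mm, top 56 mm above the table: the flat frame lies on two of them, on either side.
- board_frame (a joint): Angle of the board frame about the spine, rad: 0 flat on the starting side (robot's right), 1.57 upright, 3.14 (its stop) flat on the left. Starts a little ajar, 0.15 to 0.45. The hinge is stiff (about 0.18 N m of friction): the frame stays at any angle where it is left, never falls, and must be pushed all the way down.
- frame_middle (a point): Middle of the grey plastic board frame, 40 mm from the spine, half-way through its 8 mm thickness (centred on the hinge axis). About 150 g; 124 mm along the spine, reaching 78 mm from it. A green circuit board 3 mm thick fills it, components up at the start, solder side below. Turns with the frame: x points to the spine, z out of the component side.
- tab_edge (a point): Middle of the outer edge of the frame's tab, half-way through its thickness, 100 mm from the spine. The tab is 50 mm wide along the spine and 6 mm thick, and stands out 22 mm from the middle of the frame's free edge. Turns with the frame; x points to the spine. Under it there is only the turntable's disc.
- tweezers: Blue tweezers lying loose beside the turntable, 135 mm long, 8 mm high; origin under the middle. Leave alone.
- spool: Metal solder spool, loose, upright, 52 mm across, 34 mm high; origin under its centre. Leave alone.
- flux_tin: Small round steel tin, loose, 48 mm across, 30 mm high; origin under its centre. Leave alone.
- screwdriver: Screwdriver lying loose, 160 mm long. Leave alone.
- parts_tray: Low white divided tray, loose, 90 x 120 mm, 25 mm high; origin under its centre. Leave alone.
- screw_jar: Small closed glass jar, loose, 52 mm across, 60 mm high; origin under its centre. Leave alone.

How it is judged:
By the outcome, as a careful person would: the job done as asked, in the order asked, and still so for the second after the job is handed in, with the robot touching nothing.
It also fails if it takes over 45 s, if anything falls off the work surface, if the arm or the gripper's body presses on something with over 40 N, if the wrist force passes 120 N, or if a joint passes its speed limit or range.

## Working session

There is one attempt and no reset: what is moved stays moved. The work goes in short steps, Python scripts to look and compute and a tool call to move; the robot and the scene stay as the last step left them, time stands still between calls to the robot, and variables do not carry over. Pictures are saved under pics/ and viewed, at most 10 in all, crops included, and the job is handed in when it is done.

Besides the shell and the picture viewer there is one more tool, called after ">>>" as a command line: name --pt "numbers of a row" for each row, then --argument value for the rest. move_arm: Moves the arm, as the interface text tells. Its arguments: {"type":"object","properties":{"increments":{"type":"array","items":{"type":"array","items":{"type":"number"}}}},"required":["increments"]}

```bash
mkdir -p pics; cat > h.py <<'E'
import numpy as np, cv2
from station import arm
def ray(c,u,v):
    R=np.array(c["R"]);t=np.array(c["t"])
    return -R.T@t, R.T@np.array([(u-c["cx"])/c["fx"],(v-c["cy"])/c["fy"],1])
def at(c,u,v,z):
    o,d=ray(c,u,v); return o+d*(z-o[2])/d[2]
def proj(c,X):
    p=np.array(c["R"])@np.array(X,float)+np.array(c["t"]); return np.array([c["fx"]*p[0]/p[2]+c["cx"],c["fy"]*p[1]/p[2]+c["cy"]])
def save(c,n): cv2.imwrite(f"pics/{n}.png",c["color"][:,:,::-1])
E
python3 - <<'E'
from h import *
for n in("scene","top"):
    c=arm.read_camera(n); save(c,n+"0"); print(n,[round(x) for x in ray(c,320,200)[0]],c["fx"])
    for t in ["turntable","board_frame","tweezers","spool","flux_tin","screwdriver","parts_tray","screw_jar"]:
        for b in arm.boxes_of(c,t)[:1]:
            l,tp,w,h=b["box"]; z=24 if t=="turntable" else 15
            print(t,round(b["confidence"],2),np.round(b["box"]),at(c,l+w/2,tp+h/2,z).round())
print(arm.get_state())
E
```

```text
scene [1202, -827, 828] 479.1232766309732
turntable 0.74 [257. 197.  77.  57.] [ 552. -105.   24.]
board_frame 0.73 [260. 204.  59.  29.] [511. -84.  15.]
tweezers 0.63 [231. 203.  30.  26.] [ 414. -155.   15.]
spool 0.65 [341. 225.  21.  22.] [684. -34.  15.]
flux_tin 0.74 [298. 186.  15.  17.] [472.  29.  15.]
screwdriver 0.87 [156. 252.  58.  18.] [ 430. -371.   15.]
parts_tray 0.88 [209. 298.  62.  60.] [ 678. -422.   15.]
screw_jar 0.58 [372. 132.  16.  21.] [471. 423.  15.]
top [454, 10, 1329] 490.2861849079115
turntable 0.56 [315. 170.  79.  74.] [ 557. -108.   24.]
board_frame 0.62 [350. 180.  44.  48.] [ 564. -156.   15.]
spool 0.83 [321. 148.  22.  21.] [688. -47.  15.]
screwdriver 0.64 [438. 226.  30.  55.] [ 437. -376.   15.]
parts_tray 0.95 [444. 147.  52.  40.] [ 671. -424.   15.]
screw_jar 0.86 [141. 222.  28.  23.] [476. 421.  15.]
{'clock': 0.9, 'qpos': array([-1.23856034e+00,  2.99915067e-01,  1.52100084e+00, -4.31327636e-05,
        1.32067763e+00, -6.65518560e-02]), 'dq': array([-4.07235753e-04, -7.48207133e-04,  6.45608219e-04, -6.96849288e-05,
       -1.06949959e-03,  1.14335910e-03]), 'joint_torque': array([-2.62254536e-03, -5.43352246e+01, -3.61986601e+01, -1.02373713e-04,
        5.72507615e-04, -1.49190919e-05]), 'position': array([ 213.57648947, -506.83289594,  231.27195593]), 'tool_rot': array([ 9.80185749e-01,  1.98080531e-01, -2.07701118e-05,  2.32676157e-06]), 'ft_force': array([ 0.33674167, -0.34476915, -0.05439397]), 'ft_torque': array([ 0.01730575, -0.01394434, -0.0173703 ]), 'finger_force': 0.0, 'gripper_width': 85.80099968267544}
```

View pics/top0.png

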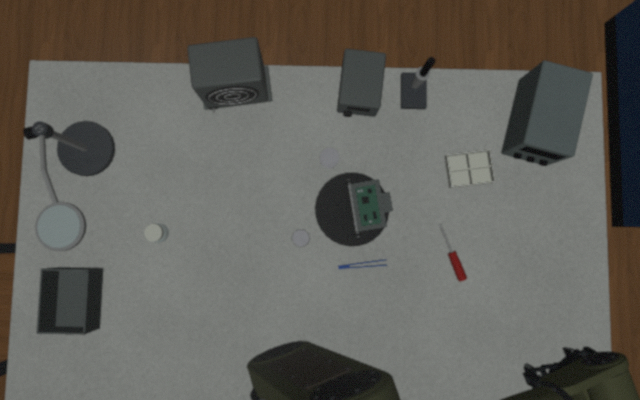

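View pics/scene0.png

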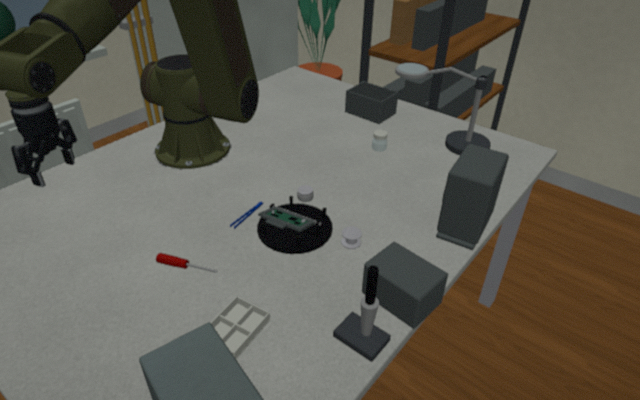

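Top view: the turntable is centred near px (352,209). The frame is to its right (350–383, 180–232), with the tab at about (387,202). The spine is tilted slightly. The tweezers are at (362,264), the tin at (300,238) and the spool at (330,157). Next I'll zoom in and fit the pose.

```bash
cat >> h.py <<'E'
def frame_pts(th):
    # spine-frame (x to left) points, z above table; th=hinge angle
    P=[]
    for r,y in [(0,-62),(0,62),(78,62),(78,25),(100,25),(100,-25),(78,-25),(78,-62)]:
        P.append((r,y))
    return np.array(P,float)
def world(q,th,P,h=0):
    x0,y0,yaw=q; r,y=P[:,0],P[:,1]
    X=-r*np.cos(th)+h*np.sin(th); Z=60+r*np.sin(th)+h*np.cos(th)
    ex=np.array([np.cos(yaw),np.sin(yaw)]); ey=np.array([-np.sin(yaw),np.cos(yaw)])
    W=np.array([x0,y0])+X[:,None]*ex+y[:,None]*ey
    return np.c_[W,Z]
E
cat > fit.py <<'E'
from h import *
from scipy.optimize import minimize
def mask(c,q,th):
    S=8; m=np.zeros((400*S//1,640*S),np.uint8) if 0 else None
    u0,v0=240,150; m=np.zeros((120*4,170*4),np.uint8)
    T=[world(q,th,frame_pts(th),h) for h in(4,-4)]
    pr=[np.array([proj(c,w) for w in t]) for t in T]
    for p in pr: cv2.fillPoly(m,[((p-[u0,v0]+.5)*4).round().astype(np.int32)],1)
    n=len(pr[0])
    for i in range(n):
        j=(i+1)%n
        cv2.fillPoly(m,[((np.array([pr[0][i],pr[0][j],pr[1][j],pr[1][i]])-[u0,v0]+.5)*4).round().astype(np.int32)],1)
    return cv2.resize(m.astype(np.float32),(170,120),interpolation=cv2.INTER_AREA)
cs={n:arm.read_camera(n) for n in("scene","top")}
obs={}
for n,c in cs.items():
    s=arm.silhouettes(c,"board_frame"); print(n,len(s), s and (s[0]["confidence"],s[0]["box"]))
    if s: obs[n]=s[0]["pixels"][150:270,240:410].astype(np.float32)
    s=arm.silhouettes(c,"turntable")
    if s: print("tt",s[0]["box"],s[0]["confidence"])
def cost(p):
    q=(p[0],p[1],p[2]); 
    return sum(np.abs(mask(cs[n],q,p[3])-o).sum() for n,o in obs.items())+((p[0]-557)**2+(p[1]+107)**2)*.02
best=None
for yaw in (1.4,1.57,1.75):
  for th in(.2,.4):
    r=minimize(cost,[557,-107,yaw,th],method="Nelder-Mead",options=dict(initial_simplex=np.array([557,-107,yaw,th])+np.vstack([np.zeros(4),np.diag([6,6,.15,.1])])))
    print(r.x.round(3),r.fun)
    if best is None or r.fun<best.fun: best=r
p=best.x; ims=[]
for n,c in cs.items():
    im=cv2.resize(c["color"][160:260,245:400,::-1],None,fx=5,fy=5,interpolation=cv2.INTER_CUBIC)[:300 if 0 else 500]
    sc=lambda X:tuple(((proj(c,X)-[245,160]+.5)*5).round().astype(int).tolist())
    w=world(p[:3],p[3],frame_pts(0),4)
    cv2.polylines(im,[np.array([sc(x) for x in w])],True,(0,0,255),1)
    ex=np.array([np.cos(p[2]),np.sin(p[2])]);ey=np.array([-ex[1],ex[0]])
    for y in(-70,70): cv2.circle(im,sc([*(p[:2]+ey*y),66]),4,(0,255,255),1)
    for y in(-52,52): cv2.circle(im,sc([*(p[:2]+ey*y+ex*66),56]),4,(255,0,255),1)
    a=np.linspace(0,6.28,60); cv2.polylines(im,[np.array([sc([p[0]+100*np.cos(t),p[1]+100*np.sin(t),24]) for t in a])],True,(255,255,0),1)
    ims.append(im)
cv2.imwrite("pics/fit.png",cv2.resize(np.vstack(ims),(620,800*500//500))[:, :] if 0 else cv2.resize(np.hstack(ims),None,fx=.516,fy=.516)); [cv2.imwrite(f"pics/fit{i}.png",im) for i,im in enumerate(ims)]
E
python3 fit.py
```

```text
scene 1 (0.88, [260.5, 208.6, 54.3, 24.1])
tt [255.4, 195.2, 78.0, 57.7] 0.92
top 1 (0.92, [347.0, 180.1, 44.1, 50.3])
tt [315.2, 172.9, 79.5, 72.7] 0.87
[ 5.51357e+02 -1.00225e+02  1.75300e+00  3.57000e-01] 177.05484779274212
[ 5.51467e+02 -1.00060e+02  1.75900e+00  3.63000e-01] 182.07564707974245
[ 5.50900e+02 -1.00239e+02  1.76500e+00  3.64000e-01] 176.0960160909005
[ 5.50131e+02 -1.00127e+02  1.77000e+00  3.61000e-01] 180.51320275721335
[ 5.50843e+02 -1.00117e+02  1.76400e+00  3.66000e-01] 177.5179964851232
[ 5.52473e+02 -1.00546e+02  1.73600e+00  3.66000e-01] 190.6180157890996
```

View pics/fit0.png

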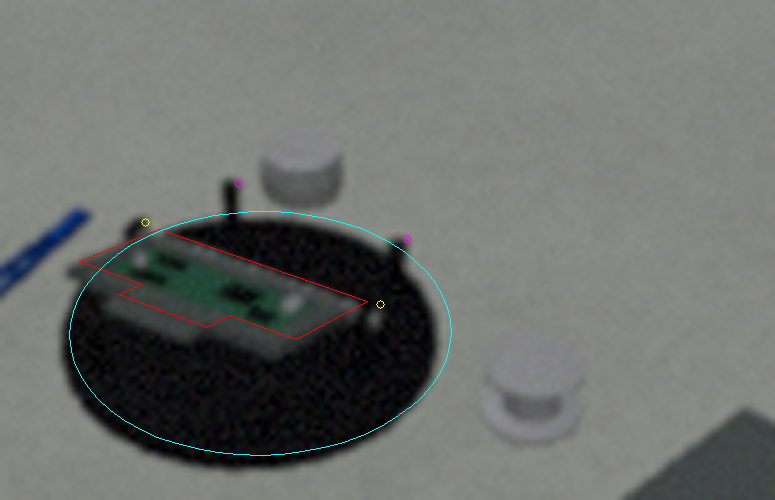

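View pics/fit1.png

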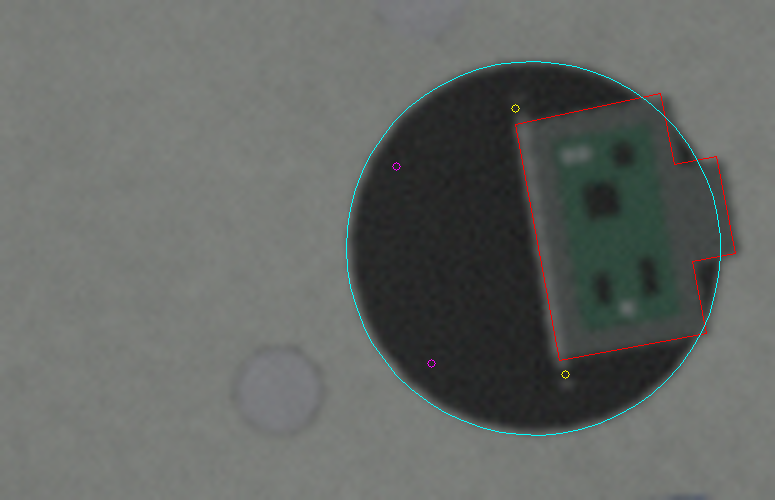

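The top-view fit is good: spine at (551,-100), x-axis heading 1.76, angle about 0.3–0.36. In the scene view the disc, posts and frame all sit about 2 px off the fit, which I put down to calibration. The plan is to push on the tab edge with the fingers closed and the tool x axis along the spine frame's x. First I'll move to the right of the tab.

>>> move_arm --pt "-1 29 -7 0 0" --pt "-1 29 -7 0 0" --pt "-1 29 -7 0 0" --pt "-1 29 -7 0 0" --pt "-1 29 -7 0 0"

```text
clock: 1.62
position: [334.6, -417.3, 231.4]
tool_rot: [0.98, 0.198, 0.0, 0.0]
ft_force: [-0.0, -0.4, 0.9]
gripper_width: 25.8
finger_force: 0.0
```

>>> move_arm --pt "-1 29 -7 0 0" --pt "-1 29 -7 0 0" --pt "-1 29 -7 0 0" --pt "-1 29 -7 0 0" --pt "-1 29 -7 0 0"

```text
clock: 2.03
position: [454.7, -328.7, 231.4]
tool_rot: [0.98, 0.198, 0.0, 0.0]
ft_force: [-0.6, -0.8, 0.2]
gripper_width: 0.1
finger_force: 0.0
```

>>> move_arm --pt "-1 29 -7 0 0" --pt "-1 29 -7 0 0" --pt "-1 29 -7 0 0" --pt "-1 29 -7 0 0" --pt "-1 29 -7 0 0"

```text
clock: 2.45
position: [574.7, -240.0, 231.3]
tool_rot: [0.98, 0.198, 0.0, -0.0]
ft_force: [0.1, -0.1, 0.2]
gripper_width: -0.1
finger_force: 0.0
```

>>> move_arm --pt "-1 0 0 20 -0.124" --pt "-1 0 0 20 -0.124" --pt "-1 0 0 10 -0.124" --pt "-1 0 0 10 -0.124" --pt "-1 0 0 0 -0.124"

```text
clock: 2.87
position: [573.0, -240.7, 168.8]
tool_rot: [0.872, 0.49, -0.001, -0.001]
ft_force: [-0.6, -0.7, 0.9]
gripper_width: -0.1
finger_force: 0.0
```

>>> move_arm --pt "-1 0 0 0 -0.124" --pt "-1 0 0 0 -0.124" --pt "-1 0 0 0 -0.124" --pt "-1 0 0 0 -0.124" --pt "-1 0 0 0 -0.124"

```text
clock: 3.28
position: [573.7, -241.1, 171.2]
tool_rot: [0.68, 0.733, -0.0, -0.0]
ft_force: [0.2, 0.5, -0.0]
gripper_width: -0.1
finger_force: 0.0
```

>>> move_arm --pt "-1 0 0 0 -0.121" --pt "-1 0 0 0 0" --pt "-1 0 0 0 0" --pt "-1 0 0 0 0" --pt "-1 0 0 0 0"

```text
clock: 3.7
position: [573.7, -241.2, 171.3]
tool_rot: [0.638, 0.77, -0.0, -0.0]
ft_force: [-0.1, 0.2, -0.0]
gripper_width: 0.1
finger_force: 0.0
```

>>> move_arm --pt "-1 0 0 30 0" --pt "-1 0 0 30 0" --pt "-1 0 0 30 0" --pt "-1 0 0 20 0" --pt "-1 0 0 11 0"

```text
clock: 4.12
position: [572.6, -240.6, 47.4]
tool_rot: [0.638, 0.77, -0.0, -0.002]
ft_force: [0.0, -0.1, -1.1]
gripper_width: 0.1
finger_force: 0.0
```

>>> move_arm --pt "-1 10 2 0 0" --pt "-1 8 2 0 0" --pt "-1 5 0 0 0" --pt "-1 3 0 0 0" --pt "-1 0 0 0 0"

```text
clock: 4.53
position: [573.2, -214.2, 51.7]
tool_rot: [0.637, 0.771, 0.0, 0.001]
ft_force: [-0.1, -0.2, -0.5]
gripper_width: 0.2
finger_force: 0.0
```

>>> move_arm --pt "-1 2 0 0 0" --pt "-1 1 0 0 0" --pt "-1 1 0 0 0" --pt "-1 1 0 0 0" --pt "-1 0 0 0 0"

```text
clock: 4.95
position: [571.7, -209.9, 50.3]
tool_rot: [0.637, 0.771, -0.0, -0.0]
ft_force: [0.2, -0.4, 0.6]
gripper_width: -0.0
finger_force: 0.0
```

>>> move_arm --pt "-1 2 0 0 0" --pt "-1 2 0 -1 0" --pt "-1 2 0 -2 0" --pt "-1 1 0 -3 0" --pt "-1 1 0 -3 0"

```text
clock: 5.37
position: [570.8, -204.0, 60.4]
tool_rot: [0.638, 0.77, -0.0, 0.002]
ft_force: [0.6, -11.9, 2.8]
gripper_width: 0.1
finger_force: 0.0
```

>>> move_arm --pt "-1 1 0 -3 0" --pt "-1 1 0 -3 0" --pt "-1 1.5 0 -3 0" --pt "-1 1.5 0 -3 0" --pt "-1 1.5 0 -3 0"

```text
clock: 5.78
position: [569.2, -196.3, 74.7]
tool_rot: [0.637, 0.77, -0.0, 0.001]
ft_force: [1.3, -3.8, -0.3]
gripper_width: 0.2
finger_force: 0.0
```

```bash
cat > th.py <<'E'
# estimate hinge angle from both views with spine pose fixed (top pose; scene shifted by its fixed pixel offset)
import sys,types
from h import *
src=open("fit.py").read().split("cs={n:")[0]; exec(src)
q=(551,-100.2,1.757)
name=sys.argv[1]
def roll(o): return np.roll(np.roll(o,2,1),-1,0)
tot=np.zeros(126); ths=np.linspace(0.02,3.14,126)
for n in("scene","top"):
    c=arm.read_camera(n); save(c,name+n); s=arm.silhouettes(c,"board_frame")
    if not s: print(n,"none"); continue
    o=s[0]["pixels"][150:270,240:410].astype(np.float32)
    if n=="scene": o=roll(o)
    e=np.array([np.abs(mask(c,q,t)-o).sum() for t in ths]); tot+=e
    print(n,round(s[0]["confidence"],2),"th",ths[e.argmin()].round(2),e.min().round(), int(o.sum()))
print("both",ths[tot.argmin()].round(2)); s=arm.get_state()
d=s["position"][:2]-np.array(q[:2]); a=q[2]
print("tool x,y,z in spine", d@[np.cos(a),np.sin(a)], d@[-np.sin(a),np.cos(a)], s["position"][2],"F",s["ft_force"].round(1))
E
python3 th.py a
```

```text
scene 0.45 th 0.74 189.0 142
top 0.96 th 1.17 352.0 992
both 0.74
tool x,y,z in spine -97.68589386181853 -0.3414685821415821 74.78542707426993 F [ 1.6 -5.1  4. ]
```

>>> move_arm --pt "-1 2 0 -3.3 0" --pt "-1 2 0 -3.3 0" --pt "-1 2 0 -3.3 0" --pt "-1 2.2 0 -3.3 0" --pt "-1 2.2 0 -3.3 0"

```text
clock: 6.4
position: [566.8, -185.1, 90.6]
tool_rot: [0.637, 0.771, -0.0, -0.0]
ft_force: [-0.2, 0.6, -0.2]
gripper_width: -0.3
finger_force: 0.0
```

>>> move_arm --pt "-1 2.2 0 -3.2 0" --pt "-1 2.3 0 -3.2 0" --pt "-1 2.3 0 -3.2 0" --pt "-1 2.4 0 -3 0" --pt "-1 2.4 0 -3 0"

```text
clock: 6.82
position: [564.8, -173.8, 106.7]
tool_rot: [0.637, 0.771, -0.0, -0.0]
ft_force: [-0.7, -1.4, -1.3]
gripper_width: 0.1
finger_force: 0.9
```

```bash
python3 th.py b; python3 -c "
import cv2;a=[cv2.resize(cv2.imread(f'pics/b{n}.png')[130:260,245:405],None,fx=4,fy=4,interpolation=2)[:, :] for n in ('scene','top')]
cv2.imwrite('pics/bb.png',cv2.resize(cv2.hconcat(a),(800,325)))"
```

```text
scene 0.59 th 0.89 245.0 280
top 0.6 th 1.39 403.0 661
both 0.94
tool x,y,z in spine -75.01366546073695 -0.06939980458388581 106.5124865351383 F [ 0.6  0.3 -0.1]
```

View pics/bb.png

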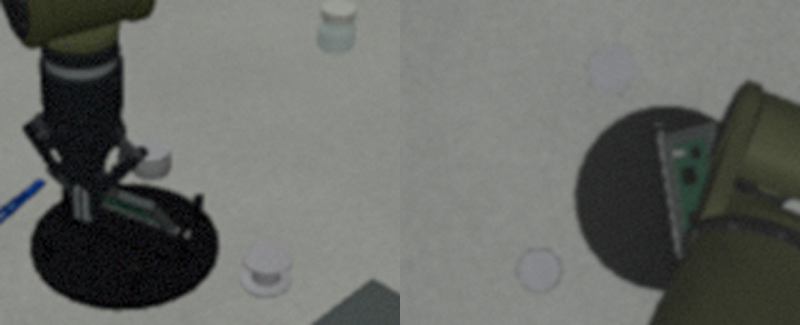

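The gripper hides much of the frame, but it is tilted up against the fingers in the scene crop (fingers at (80,205), board at (105–185, 195–235)). The geometry also says the angle is at least 0.9. Continuing.

>>> move_arm --pt "-1 3 0 -2.8 0" --pt "-1 3 0 -2.7 0" --pt "-1 3.2 0 -2.7 0" --pt "-1 3.4 0 -2.7 0" --pt "-1 3.5 0 -2.5 0"

```text
clock: 7.43
position: [561.8, -158.0, 120.1]
tool_rot: [0.637, 0.771, -0.0, 0.0]
ft_force: [1.2, -1.3, -1.7]
gripper_width: -0.2
finger_force: 0.9
```

>>> move_arm --pt "-1 3.6 0 -2.4 0" --pt "-1 3.7 0 -2.3 0" --pt "-1 3.7 0 -2.2 0" --pt "-1 3.7 0 -2 0" --pt "-1 3.8 0 -2 0"

```text
clock: 7.85
position: [558.3, -139.7, 130.9]
tool_rot: [0.637, 0.771, -0.0, -0.0]
ft_force: [0.6, -1.6, -1.6]
gripper_width: 0.1
finger_force: 0.9
```

```bash
python3 th.py c; python3 -c "
import cv2;a=[cv2.resize(cv2.imread(f'pics/c{n}.png')[130:260,245:405],None,fx=4,fy=4,interpolation=2)[:, :] for n in ('scene','top')]
cv2.imwrite('pics/cc.png',cv2.resize(cv2.hconcat(a),(800,325)))"
```

```text
scene 0.87 th 1.32 236.0 890
top none
both 1.32
tool x,y,z in spine -40.428205406437485 0.03284795153643914 130.80279531592527 F [ 0.2  0.5 -0.1]
```

View pics/cc.png

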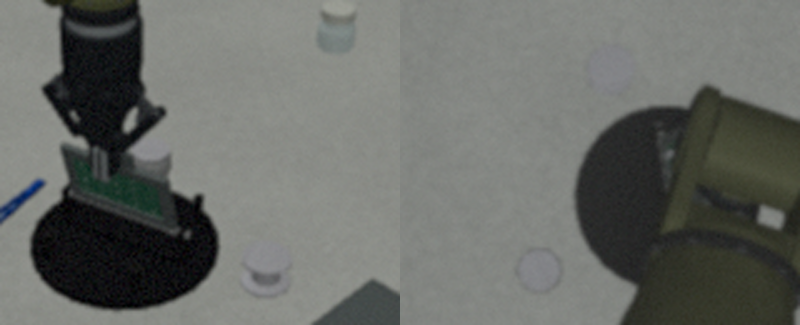

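The frame is at 1.32 rad, with the fingertips on the solder side at the tab (scene crop about (105,160)). Next is over the top, with the fingertip corner tracking the tab.

>>> move_arm --pt "-1 3.8 0 -2.6 0" --pt "-1 3.8 0 -2.6 0" --pt "-1 3.8 0 -2.6 0" --pt "-1 3.8 0 -2.6 0" --pt "-1 3.8 0 -2.6 0"

```text
clock: 8.47
position: [554.7, -121.1, 144.0]
tool_rot: [0.637, 0.771, -0.0, 0.0]
ft_force: [0.6, -1.3, -2.1]
gripper_width: -0.1
finger_force: 0.9
```

>>> move_arm --pt "-1 3.7 0 -2.6 0" --pt "-1 3.7 0 -2.6 0" --pt "-1 4.1 0 0 0" --pt "-1 4.1 0 0 0" --pt "-1 4.1 0 0 0"

```text
clock: 8.88
position: [551.2, -101.7, 149.0]
tool_rot: [0.637, 0.771, 0.0, 0.0]
ft_force: [1.6, -1.0, -0.8]
gripper_width: 0.0
finger_force: 1.0
```

>>> move_arm --pt "-1 4.1 0 0.2 0" --pt "-1 4.1 0 0.4 0" --pt "-1 4.2 0 1.4 0" --pt "-1 4.2 0 1.4 0" --pt "-1 4.2 0 1.4 0"

```text
clock: 9.3
position: [547.2, -81.2, 144.1]
tool_rot: [0.637, 0.771, 0.0, 0.0]
ft_force: [1.7, -0.6, 1.7]
gripper_width: 0.3
finger_force: 0.9
```

```bash
python3 th.py d
```

```text
scene 0.8 th 1.94 159.0 1403
top none
both 1.94
tool x,y,z in spine 19.146667995598552 0.40949494674499565 143.89813266509526 F [-0.5 -0.3 -1.2]
```

>>> move_arm --pt "-1 4.3 0 1.6 0" --pt "-1 4.3 0 1.6 0" --pt "-1 3.8 0 2.4 0" --pt "-1 3.8 0 2.4 0" --pt "-1 3.8 0 2.4 0"

```text
clock: 9.92
position: [543.5, -61.6, 133.5]
tool_rot: [0.637, 0.771, 0.0, 0.0]
ft_force: [1.6, -1.0, 1.2]
gripper_width: 0.2
finger_force: 0.8
```

>>> move_arm --pt "-1 3.8 0 2.4 0" --pt "-1 3.8 0 2.4 0" --pt "-1 3.4 0 3 0" --pt "-1 3.4 0 3 0" --pt "-1 3.4 0 3 0"

```text
clock: 10.33
position: [540.0, -44.2, 119.5]
tool_rot: [0.637, 0.771, -0.0, -0.0]
ft_force: [-0.1, -2.1, -0.5]
gripper_width: 0.2
finger_force: 0.8
```

>>> move_arm --pt "-1 3.4 0 3 0" --pt "-1 3.4 0 3 0" --pt "-1 2.6 0 4 0" --pt "-1 2.6 0 4 0" --pt "-1 2.6 0 4 0"

```text
clock: 10.75
position: [537.3, -29.9, 101.5]
tool_rot: [0.637, 0.771, 0.0, 0.0]
ft_force: [0.4, -1.4, 0.2]
gripper_width: -0.3
finger_force: 0.7
```

```bash
python3 th.py e
```

```text
scene 0.95 th 2.67 133.0 1378
top none
both 2.67
tool x,y,z in spine 71.43676877195492 0.49848107136757963 101.72680569465018 F [ 0.7 -0.8 -0. ]
```

>>> move_arm --pt "-1 2.6 0 3.7 0" --pt "-1 2.6 0 3.7 0" --pt "-1 1.4 0 2.9 0" --pt "-1 1.4 0 2.9 0" --pt "-1 1.4 0 2.9 0"

```text
clock: 11.37
position: [535.6, -20.8, 85.5]
tool_rot: [0.637, 0.771, -0.0, -0.0]
ft_force: [0.6, -0.2, 1.5]
gripper_width: -0.1
finger_force: 0.6
```

>>> move_arm --pt "-1 1.4 0 2.9 0" --pt "-1 1.3 0 2.9 0" --pt "-1 1.3 0 2.9 0" --pt "-1 0.5 0 2 0" --pt "-1 0.5 0 2 0"

```text
clock: 11.78
position: [534.6, -16.0, 72.8]
tool_rot: [0.637, 0.771, -0.0, -0.0]
ft_force: [0.2, -1.4, 0.6]
gripper_width: 0.2
finger_force: 0.6
```

>>> move_arm --pt "-1 0.5 0 2 0" --pt "-1 0.5 0 2 0" --pt "-1 0.3 0 1.5 0" --pt "-1 0 0 1 0" --pt "-1 0 0 1 0"

```text
clock: 12.2
position: [534.4, -14.7, 65.5]
tool_rot: [0.637, 0.771, 0.0, -0.0]
ft_force: [-0.3, 0.7, 0.4]
gripper_width: 0.3
finger_force: 0.6
```

>>> move_arm --pt "-1 0 0 0.6 0" --pt "-1 0 0 0.6 0" --pt "-1 0 0 0.6 0" --pt "-1 0 0 0.4 0" --pt "-1 0 0 0 0"

```text
clock: 12.62
position: [534.4, -14.8, 63.3]
tool_rot: [0.637, 0.771, -0.0, -0.0]
ft_force: [0.6, 0.2, -0.6]
gripper_width: -0.0
finger_force: 0.0
```

```bash
python3 th.py f
```

```text
scene 0.71 th 3.12 103.0 1067
top 0.57 th 1.69 232.0 249
both 1.69
tool x,y,z in spine 86.93977928823315 0.5149083724844273 63.33456452222504 F [1.6 0.1 0.3]
```

>>> move_arm --pt "-1 0 0 0.3 0" --pt "-1 0 0 0.3 0" --pt "-1 0 0 0.3 0" --pt "-1 0 0 0 0" --pt "-1 0 0 0 0"

```text
clock: 13.23
position: [534.5, -14.8, 63.0]
tool_rot: [0.637, 0.771, 0.0, 0.0]
ft_force: [-3.6, -0.6, 7.1]
gripper_width: 0.2
finger_force: 3.6
```

Contact has firmed up at 7 N. I'll press slightly more, then back off.

>>> move_arm --pt "-1 0 0 0.3 0" --pt "-1 0 0 0.3 0" --pt "-1 0 0 0.3 0" --pt "-1 0 0 0 0" --pt "-1 0 0 0 0"

```text
clock: 13.65
position: [534.6, -14.8, 62.8]
tool_rot: [0.637, 0.771, 0.0, 0.0]
ft_force: [-7.1, 0.1, 17.7]
gripper_width: 0.0
finger_force: 8.4
```

The force rises steeply, so the frame is on its stop. I'll lift straight off, move clear and check.

>>> move_arm --pt "-1 0 0 -1 0" --pt "-1 0 0 -3 0" --pt "-1 0 0 -10 0" --pt "-1 0 0 -25 0" --pt "-1 0 0 -30 0"

```text
clock: 14.07
position: [533.6, -14.7, 130.6]
tool_rot: [0.637, 0.771, -0.001, -0.001]
ft_force: [-0.3, 0.1, -0.3]
gripper_width: 0.1
finger_force: 0.0
```

>>> move_arm --pt "-1 0 0 -35 0" --pt "-1 -10 0 -30 0" --pt "-1 -35 0 -10 0" --pt "-1 -38 0 0 0" --pt "-1 -38 0 0 0"

```text
clock: 14.48
position: [557.5, -134.9, 207.6]
tool_rot: [0.637, 0.771, 0.001, 0.001]
ft_force: [0.7, 0.1, -0.4]
gripper_width: 0.1
finger_force: 0.0
```

>>> move_arm --pt "-1 -38 0 0 0" --pt "-1 -38 0 0 0" --pt "-1 -38 0 0 0" --pt "-1 -38 0 0 0" --pt "-1 -38 0 0 0"

```text
clock: 14.9
position: [592.8, -322.1, 206.3]
tool_rot: [0.637, 0.771, 0.0, 0.0]
ft_force: [0.7, 0.2, 1.2]
gripper_width: -0.2
finger_force: 0.0
```

>>> move_arm --pt "-1 -30 0 0 0" --pt "-1 -20 0 0 0" --pt "-1 -5 0 0 0" --pt "-1 0 0 0 0" --pt "-1 0 0 0 0"

```text
clock: 15.32
position: [603.2, -373.6, 205.7]
tool_rot: [0.637, 0.771, 0.0, -0.0]
ft_force: [0.2, 0.0, 0.2]
gripper_width: 0.1
finger_force: 0.0
```

```bash
python3 th.py g; python3 -c "
import cv2;a=[cv2.resize(cv2.imread(f'pics/g{n}.png')[140:280,230:400],None,fx=4,fy=4,interpolation=2)[:, :] for n in ('scene','top')]
cv2.imwrite('pics/gg.png',cv2.resize(cv2.hconcat(a),(800,330)))"
```

```text
scene 0.8 th 3.12 76.0 1060
top 0.88 th 2.89 117.0 1684
both 3.12
tool x,y,z in spine -277.9493596852862 -0.9966219440650885 206.1342707488774 F [-0.7  0.9  0.7]
```

View pics/gg.png

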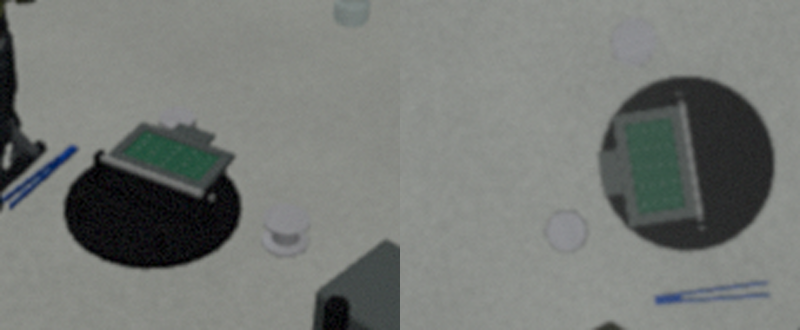

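The frame lies flat on the left with the solder side up (top crop 605–700, 105–225). The tweezers, spool and tin are where they were. The 17 N press at the tab far exceeded the hinge friction with no further motion, so the frame is seated.

```bash
python3 -c "
from station import arm
print(arm.sign_off())"
```

```text
the job is handed in; nothing more can be done
None
```

I pushed the board frame over its spine and pressed it flat on the left, solder side up. The fingers touched only the frame, the last pictures show the nearby things unmoved, and the job was handed in after about 15 s.

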